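# Reset a used auto-injector trainer

## Robot

A 6-joint arm with a two-finger parallel gripper is mounted at the origin on the work surface. World frame = base frame: x ahead of the robot, y to its left, z up, the work surface at z = 0. Lengths are in m, angles in rad, forces in N, time in s.
With the tool pointing down it reaches from about 0.2 to 0.875 m from the base axis. Payload 3.4 kg.
Tool frame: the origin (TCP) lies midway between the tips of the shut fingers; the grasp point (between the pads) lies 19 mm behind it (pinch_z is the z of the grasp point in the tool frame, in m); z points along the fingers, y is the line along which they close (so a half turn about z gives the same grasp; the last joint's range is limited). The gripper opens to 94 mm and grips with 3 to 60 N. Pads are 16 mm wide; open, the fingers measure 119 mm over their backs; the gripper's body (75 mm by 177 mm) begins 78 mm behind the grasp point.
Start: joints at [1.176, 0.276, 1.505, -0, 1.361, -0.121], TCP at [0.155, 0.554, 0.205] pointing down, gripper open.
Joint ranges: [-2.89, 2.89], [-0.75, 2.08], [0.22, 2.7], [-1.18, 4.32], [0.11, 2.71], [-2.7, 2.7]. Speed limits (rad/s): [2.57, 2.57, 3.14, 3.14, 3.14, 3.14].

## Interface

Orientations are given as a rotation vector (axis times angle).
In Python, from bench import * gives the robot as it stands.
- The arm moves only by the shell command python3 -m creep 'ROWS' [OPENING]. ROWS is JSON, a list of rows, each an object of numbers: "x", "y", "z": the shift along the tool's x, y, z in cm; "twist": the turn about the tool's z in degrees. A call has 1 to 8 rows; each row shifts and turns the commanded pose from where the row before left it, along the tool's axes as they then stand; what a row does not reach is not made up. A row lasts 1/12 s, in which the tool goes at most 41.7 mm and 7.16 degrees, less where a joint would pass 70% of its speed; a pose out of reach is approached as far as the arm can. A call is refused whole if a number of a shift passes 4.17 or a number of a turn 7.16, either way. A call with a gripper value outside its range is refused whole. OPENING is the closure, from 0 (fully open) to 1 (shut), set as the call begins (- or left out, the last holds). The fingers move at their own pace and stop on an object; the grip force is fixed at half the most. Time passes only in rows, so rows that do not move let the fingers close. It gives the time, the measured TCP pose, the force, the opening and the grip force at its end, in the units of the state.
- state(): the state, without advancing time (a new reading comes with each control period).
- grab_frame(name): name is "scene" or "top"; returns (picture, depth): 480x640x3 uint8, red, green, blue; 480x640 float32, m along the optical axis (not along the pixel's ray), 0 where there is no reading.
- camera_info(name): a dict with "fx", "fy", "cx", "cy" (pixels), "k1" (the pictures are not rectified: a ray, as slopes to the right and down, at radius r is drawn at 1 + k1 r^2 times it, then the intrinsics apply), "eye" and "rotation" of the camera in the world. Camera axes: x right, y down, z forward; pixel columns grow to the right and rows downward; lengths in m; the calibration is good to about 2 mm. A picture is of the moment at which its call begins. camera_info takes no time and is no camera call.
- close_job(): hands the job in; it is judged then, once.
Trained networks look in the newest picture that a camera, given by its name, has taken for a name from the list of things; names that differ only in an ending like _2 or _b are one class to them, and where a whole thing is asked for, a point or a joint stands for the part that bears it (a point fixed in the world has none). Each returns a list of dicts, best first, with "score" (0 to 1); they miss things now and then, are a little off and sometimes report something else, mostly with a low value. They report only what shows in the picture. A call takes as long as a camera call. They do not tell look-alikes from the thing itself.
- boxes_of(camera, target): "bbox" ([left, top, width, height] in pixels, round what is visible of it).
The state is a dict: "time_s": time; "q": joint angles; "qvel": joint speeds; "tau": joint torques, N m; "ee_pos": TCP position; "ee_rot": TCP orientation; "ft_force": force on the tool from outside, world axes, zero at the start; "ft_torque": the same for the moment, N m; "opening": finger opening in m; "grip_force": force on a finger pad.
Only numpy, scipy, OpenCV 4.12 (cv2) and the standard library are available. Lean on these libraries where they do the work, as an engineer would, in place of code of your own. Each camera call takes 0.05 s, during which the arm holds its last target. There are 200 camera calls.

## Task

One of the three auto-injector trainer pens in the sloping stand was not reset after the class: its needle guard still sticks far out of its lower end. Take that trainer out, stand it guard down on the bare steel bench top and push it down firmly but without slamming it until the guard clicks fully home and stays in; then put it back in its empty place in the stand, seated like the others. Leave the other two trainers, the carton and the bottle where they are.

Things in the scene. Friction and masses are not known exactly. Their poses are not given: they have to be found in the camera images.
- used_trainer_centre (a point): The trainer pen to reset, about 80 g: white plastic body 125 mm long, flat faces, 26 mm wide (along its y) and 30 mm deep (x), edges rounded; on its upper end a grey cap 20 x 22 x 22 mm, out of its lower end a round black needle guard. Point on its axis, 63.5 mm above the shoulder and 61.5 mm below the body's upper end. z runs along the pen, guard end to cap; x points to the stand's back plate.
- used_trainer_shoulder (a point): Centre of the used trainer's shoulder: the lower end of the 125 mm body, where the guard comes out. In the stand the pen leans 40 degrees from upright, cap up and away from the robot, guard down and towards the robot. The upper 49 mm of the body (from 76 mm above the shoulder) and the cap stand clear above the stand's back plate, free to be grasped across the pen's y.
- guard_tip (a point): Centre of the flat end of the used trainer's needle guard (16 mm in diameter, end face 13 mm across); moves with the guard; z points to the cap. Popped out it is 30 mm below the shoulder, home 6 mm, as on the other trainers. Pushed, the guard first slides in 21 mm against a drag of 4 N and meets its catch; that gives only at about 21 N, and the last 3 mm snap home, stop hard and stay.
- stand: Fixed sheet-metal stand, foot 120 x 244 mm, 112 mm high. Origin under its foot (55 mm of it in front, 65 mm behind), x from front (robot side) to back, y left. Bench top (height 0) bare 0.1 m to the right of it. Three places 80 mm apart. In each the pen lies on a smooth back plate, 40 degrees from upright; a 6 mm lip stops its shoulder, the guard hangs free. Pens slide home by their weight.
- place_right (a point): Where the centre point of a pen seated in the stand's right-hand place (y = -80 mm in the stand) lies: 5.8 mm behind the stand's origin and 108.6 mm above the bench. Axes as the stand's. Two low fences, 12 mm high along the pen's lower 52 mm and 32 mm apart, flank every place.
- place_middle (a point): The same point of the stand's middle place (y = 0).
- place_left (a point): The same point of the stand's left-hand place (y = +80 mm). The used trainer's place is the one where it lies at the start.
- trainer_b_centre (a point): Another trainer pen of the same make in another place of the stand, its guard already home (6 mm proud); point as for the used one. Stays where it is.
- trainer_c_centre (a point): The third trainer pen, like the second, guard already home; stays where it is.
- carton: Cardboard medicine carton 75 x 140 x 55 mm, loose on the bench to the left of the stand. Origin at the centre of its underside.
- sanitiser: Clear bottle 64 mm in diameter, 150 mm tall, standing loose to the right of the stand and farther back. Origin at the centre of its underside.
There are look-alikes about, which are no part of the job. Leave any red or turquoise look-alike of the part that bears used_trainer_centre alone.

How it is judged:
On the way:
1. the used trainer stands on the bench top with its guard pushed home (z of guard_tip in the frame of used_trainer_shoulder above -0.0075 m and height (world z) of guard_tip below 0.005 m and angle between guard_tip's own z axis and vertical below 0.6 rad), for 0.05 s.
At the end, for the whole second after the job is handed in: The guard is home (no more than 7.5 mm proud of the shoulder) and the used trainer lies at rest in a place of the stand: its centre within about 8 mm of the seated position in every direction, leaning 40 degrees within 7, not turned by more than 11 degrees (z of guard_tip in the frame of used_trainer_shoulder above -0.0075 m and x of used_trainer_centre in the frame of stand between -0.003 and 0.015 m and z of used_trainer_centre in the frame of stand between 0.1 and 0.117 m and angle between used_trainer_centre's own z axis and vertical between 0.58 and 0.82 rad and angle between the y axis of used_trainer_centre and the y axis of stand, either way round below 0.2 rad and (y of used_trainer_centre in the frame of stand between -0.088 and -0.072 m or y of used_trainer_centre in the frame of stand between -0.008 and 0.008 m or y of used_trainer_centre in the frame of stand between 0.072 and 0.088 m) and linear speed of used_trainer below 0.02 m/s); the robot touches nothing.
It fails at once if another trainer is moved by more than 15 mm (distance of any of trainer_b_centre, trainer_c_centre from where it was at the start of the episode above 0.015 m).
It fails at once if the carton or the bottle is moved by more than 30 mm or tipped (distance of any of carton, sanitiser from where it was at the start of the episode above 0.03 m or angle between sanitiser's own z axis and vertical above 0.3 rad).
It fails at once if the trainer is slammed on the bench (over 50 N) (contact force between used_trainer and table above 50 N).
It also fails if it takes over 62 s, if anything falls off the work surface, if the arm or the gripper's body presses on something with over 40 N, if the wrist force passes 120 N, or if a joint passes its speed limit or range.

## Working session

There is one attempt and no reset: what is moved stays moved. The work goes in short steps, Python scripts to look and compute and a shell command to move; the robot and the scene stay as the last step left them, time stands still between calls to the robot, and variables do not carry over. Pictures are saved under pics/ and viewed, at most 11 in all, crops included, and the job is handed in when it is done.

```bash
mkdir -p pics; ls
cat > h.py <<'E'
from bench import *
import numpy as np, cv2
from scipy.spatial.transform import Rotation as R
def pts(cam,depth,us,vs):
    c=camera_info(cam); us=np.asarray(us,float); vs=np.asarray(vs,float)
    xd=(us-c['cx'])/c['fx']; yd=(vs-c['cy'])/c['fy']; x,y=xd.copy(),yd.copy()
    for _ in range(20):
        s=1+c['k1']*(x*x+y*y); x,y=xd/s,yd/s
    d=depth[vs.astype(int),us.astype(int)]
    P=np.stack([x*d,y*d,d],-1)
    return P@np.array(c['rotation']).reshape(3,3).T+np.array(c['eye'])
def proj(cam,P):
    c=camera_info(cam); p=(np.atleast_2d(P)-np.array(c['eye']))@np.array(c['rotation']).reshape(3,3)
    x,y=p[:,0]/p[:,2],p[:,1]/p[:,2]; s=1+c['k1']*(x*x+y*y)
    return np.stack([c['fx']*x*s+c['cx'],c['fy']*y*s+c['cy']],-1)
E
python3 - <<'E'
from h import *
for n in("scene","top"):
    p,d=grab_frame(n); cv2.imwrite(f'pics/{n}0.png',p[:,:,::-1]); np.save(f'{n}_d.npy',d); np.save(f'{n}_p.npy',p)
    print(n,camera_info(n))
    for t in("used_trainer_centre","guard_tip","stand","sanitiser","carton"):
        for b in boxes_of(n,t): print(t,np.round(b['bbox']),round(b['score'],2))
print(state())
E
```

```text
pics
scene {'fx': 492.8779068559711, 'fy': 492.8779068559711, 'cx': 319.76850146481706, 'cy': 237.1286144290041, 'k1': -0.08221275771187787, 'eye': array([ 0.96261693, -0.11957797,  0.93773481]), 'rotation': array([-2.17064858, -1.53926017,  0.42447889])}
used_trainer_centre [172. 251.  80.  20.] 0.94
used_trainer_centre [319. 165.  42.  57.] 0.73
used_trainer_centre [324. 240.  46.  25.] 0.62
used_trainer_centre [142. 366.  46.  46.] 0.43
guard_tip [318. 168.   8.   4.] 0.64
guard_tip [171. 251.  13.   8.] 0.57
stand [280. 241. 125.  82.] 0.79
sanitiser [143. 367.  46.  49.] 0.83
sanitiser [278. 240. 125.  85.] 0.43
carton [430. 202.  76.  59.] 0.57
carton [279. 237. 129.  86.] 0.47
top {'fx': 571.9532353160217, 'fy': 571.9532353160217, 'cx': 325.5022762420583, 'cy': 244.26648986461478, 'k1': -0.1489306131008996, 'eye': array([0.34541994, 0.03211136, 1.37496689]), 'rotation': array([-2.15312882,  2.16902302, -0.11302901])}
used_trainer_centre [380. 262.  69.  40.] 0.88
used_trainer_centre [266. 276.  23.  78.] 0.7
used_trainer_centre [299. 194.  12.  61.] 0.69
stand [251. 201. 111.  63.] 0.57
sanitiser [454. 154.  33.  35.] 0.66
carton [152. 210.  65.  40.] 0.78
{'time_s': 0.6, 'q': array([ 1.17601870e+00,  2.75853389e-01,  1.50486437e+00,  1.56580826e-06,
        1.36070054e+00, -1.20993336e-01]), 'qvel': array([ 0.00108935, -0.00301709, -0.00134744,  0.00086889, -0.00044174,
        0.00107336]), 'tau': array([ 2.36418182e-04, -4.04208183e+01, -2.37386656e+01,  7.00366474e-02,
        2.49965780e-02, -1.71065875e-05]), 'ee_pos': array([0.15548724, 0.55363094, 0.20553385]), 'ee_rot': array([4.28712083e-01, 3.11216005e+00, 2.65424452e-04]), 'ft_force': array([-1.39953646, -0.45186629,  0.52013307]), 'ft_torque': array([0.04050982, 0.03043047, 0.00497245]), 'grip_force': 0.0, 'opening': 0.09418038959401279}
```

View pics/scene0.png

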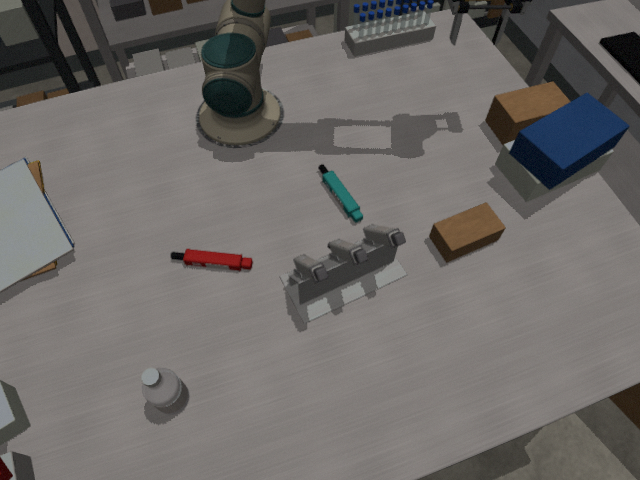

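View pics/top0.png

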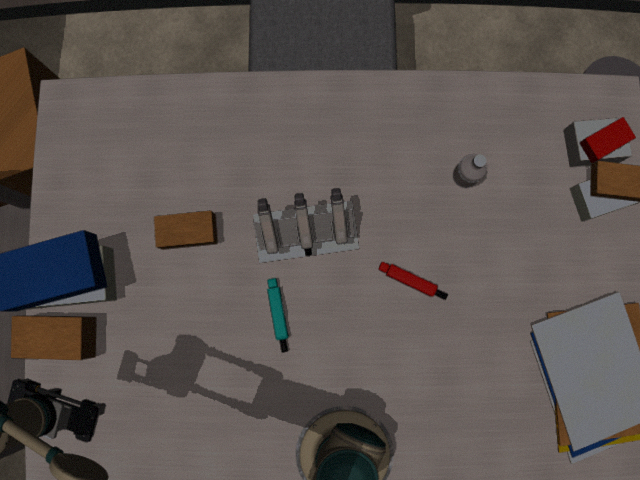

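The scene shows the stand with three white pens, top view (267,226), (304,223) and (340,216). The look-alikes are red at (412,280) and turquoise at (278,314). The carton is at (185,229) and the bottle at (471,170). Only the middle pen shows a black guard, at (308,251). I'll check that in a crop.

```bash
sed -i "s/np.array(c\['rotation'\]).reshape(3,3)/R.from_rotvec(c['rotation']).as_matrix()/" h.py
python3 - <<'E'
from h import *
p=np.load('top_p.npy');d=np.load('top_d.npy')
cv2.imwrite('pics/crop.png',cv2.resize(p[175:275,240:375,::-1],None,fx=5.8,fy=5.8,interpolation=cv2.INTER_CUBIC))
v,u=np.mgrid[175:275,240:375]; P=pts('top',d,u.ravel(),v.ravel()); np.save('P.npy',P)
s=lambda a,b:pts('top',d,[a],[b]).round(4)[0]
for n,a,b in[('L cap',264,203),('M cap',299,198),('R cap',336,193),('guard',308,252),('carton',185,229),('bottle',471,170),('red',412,280),('turq',278,314),('footL',259,259),('footR',358,247)]: print(n,s(a,b))
E
```

```text
L cap [0.5686 0.1701 0.1772]
M cap [0.5788 0.0954 0.1767]
R cap [0.5891 0.0165 0.1759]
guard [0.4752 0.0812 0.0528]
carton [0.532  0.3719 0.0517]
bottle [ 0.654  -0.2927  0.1125]
red [ 0.4097 -0.1641  0.0205]
turq [0.332  0.1533 0.0261]
footL [0.4638 0.2011 0.0059]
footR [ 0.4915 -0.0378  0.0013]
```

View pics/crop.png

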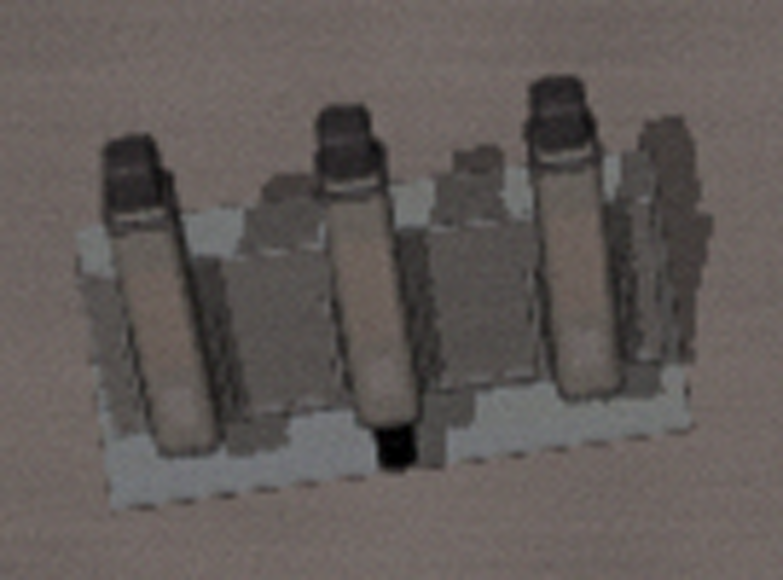

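The middle pen (crop 345,270) is the only one with a long black guard, at crop (397,447), so it is the used one. Next I'll fit the stand pose from the pen front faces.

```bash
cat >> h.py <<'E'
from scipy.optimize import least_squares
c4,s4=np.cos(np.radians(40)),np.sin(np.radians(40))
def S2W(S,p): 
    x,y,w=S; return R.from_euler('z',w).apply(np.atleast_2d(p))+[x,y,0]
def W2S(S,p):
    x,y,w=S; return R.from_euler('z',-w).apply(np.atleast_2d(p)-[x,y,0])
def to(target,yaw):
    """rows-units needed: shift in tool axes (cm), twist deg, so tool y lies at heading yaw+90"""
    s=state(); T=R.from_rotvec(s['ee_rot']); d=T.inv().apply(np.array(target)-s['ee_pos'])*100
    ty=T.as_matrix()[:,1]; a=np.arctan2(ty[1],ty[0])-(yaw+np.pi/2); a=(a+np.pi/2)%np.pi-np.pi/2
    return d.round(2), round(float(np.degrees(a)),2)  # tool z down: +twist lowers heading
E
python3 - <<'E'
from h import *
P=np.load('P.npy'); S=np.array([.532,.088,np.radians(7)])
for it in range(15):
    Q=W2S(S,P)-[.0058,0,.1086]
    s=Q[:,0]*s4+Q[:,2]*c4; f=Q[:,0]*c4-Q[:,2]*s4
    m=(abs(f+.015)<.008)&(abs(s)<.055); r=np.round(Q[:,1]/.08); m&=(abs(Q[:,1]-.08*r)<.02)&(abs(r)<2)
    res=Q[:,1]-.08*r
    # y offset: per-pen mid of extremes ; yaw from slope of res vs x
    mids=[];sl=[]
    for k in(-1,0,1):
        mk=m&(r==k); 
        cs=[]
        for b in np.arange(-.05,.05,.01):
            mb=mk&(s>=b)&(s<b+.01)
            if mb.sum()>8: cs.append((Q[mb,0].mean(),(res[mb].min()+res[mb].max())/2))
        cs=np.array(cs); pf=np.polyfit(cs[:,0],cs[:,1],1); sl.append(pf[0]); mids.append(cs[:,1].mean())
    # yaw also from face plane f vs y
    A=np.c_[np.ones(m.sum()),Q[m,1]]; ff=np.linalg.lstsq(A,f[m]+.015,rcond=None)[0]
    dyaw=.5*(-ff[1]/c4)+.5*np.mean(sl); 
    d=R.from_euler('z',S[2]).apply([ff[0]/c4,np.mean(mids),0])
    S=S+.5*np.array([d[0],d[1],dyaw])
print(S,np.degrees(S[2]),ff,np.round(mids,4),np.round(sl,3),m.sum(),'width',[res[m&(r==k)].min().round(4) for k in(-1,0,1)],[res[m&(r==k)].max().round(4) for k in(-1,0,1)])
# check residual along the pen: body ends (s extents of face points)
for k in(-1,0,1):
    mk=(abs(f+.015)<.005)&(abs(Q[:,1]-.08*k)<.008); print(k,s[mk].min().round(4),s[mk].max().round(4))
np.save('S.npy',S)
g=S2W(S,[.0058+.045*s4,0,.1086+.045*c4])[0]; print('grasp',g,'tcp',g-[0,0,.019])
print('to above',to(g+[0,0,.081],S[2]))
print(proj('top',S2W(S,[[-.055,.122,0],[-.055,-.122,0],[.065,-.122,0],[.065,.122,0]])).round(0).tolist())
E
```

```text
[0.52728381 0.08879592 0.13115212] 7.514463112592539 [-4.45694915e-08 -1.98121388e-04] [ 0.0002 -0.0001 -0.0001] [-0.001 -0.004  0.004] 1305 width [np.float64(-0.013), np.float64(-0.0131), np.float64(-0.0132)] [np.float64(0.0131), np.float64(0.0129), np.float64(0.0134)]
-1 -0.1649 0.0851
0 -0.1539 0.0814
1 -0.0637 0.0853
grasp [0.56171103 0.09333719 0.143072  ] tcp [0.56171103 0.09333719 0.124072  ]
to above (array([-51.55, -33.33,  -1.86]), -23.2)
[[259.0, 262.0], [359.0, 248.0], [352.0, 200.0], [253.0, 214.0]]
```

```bash
python3 -m creep '[{"z":-1,"twist":-5.8},{"z":-1,"twist":-5.8},{"z":-1,"twist":-5.8},{"z":-1,"twist":-5.8},{},{}]' 0.45
python3 -c "
from h import *
S=np.load('S.npy');print(to([.5617,.0933,.224],S[2]),state()['opening'])"
```

```text
(array([-51.55, -33.34,  -1.85]), -23.2) 0.09418038959401279$[0]: bad value
```

```bash
python3 -m creep '[{"x":0,"y":0,"z":-1,"twist":-5.8},{"x":0,"y":0,"z":-1,"twist":-5.8},{"x":0,"y":0,"z":-1,"twist":-5.8},{"x":0,"y":0,"z":-1,"twist":-5.8},{"x":0,"y":0,"z":0,"twist":0}]' 0.45
python3 -c "
from h import *
S=np.load('S.npy');print(to([.5617,.0933,.224],S[2]),state()['opening'])"
```

```text
time_s: 1.02
ee_pos: [0.156, 0.5547, 0.2476]
ee_rot: [-0.208, 3.133, 0.006]
ft_force: [-0.4, 0.3, -0.5]
opening: 0.0639
grip_force: 0.0
(array([-34.11, -51.11,   2.25]), 0.09) 0.06386859678117474
```

```bash
python3 -m creep '[{"x":-2.2,"y":-3.3,"z":0,"twist":0},{"x":-2.2,"y":-3.3,"z":0,"twist":0},{"x":-2.2,"y":-3.3,"z":0,"twist":0},{"x":-2.2,"y":-3.3,"z":0,"twist":0},{"x":-2.2,"y":-3.3,"z":0,"twist":0},{"x":-2.2,"y":-3.3,"z":0,"twist":0},{"x":-2.2,"y":-3.3,"z":0,"twist":0},{"x":-2.2,"y":-3.3,"z":0,"twist":0}]' 0.45
python3 -m creep '[{"x":-2.2,"y":-3.3,"z":0,"twist":0},{"x":-2.2,"y":-3.3,"z":0,"twist":0},{"x":-2.2,"y":-3.3,"z":0,"twist":0},{"x":-2.2,"y":-3.3,"z":0,"twist":0},{"x":-2.2,"y":-3.3,"z":0,"twist":0},{"x":-2.2,"y":-3.3,"z":0,"twist":0},{"x":0,"y":0,"z":0,"twist":0},{"x":0,"y":0,"z":0,"twist":0}]' 0.45
python3 -c "
from h import *
S=np.load('S.npy');print(to([.5617,.0933,.124],S[2]),state()['opening'])"
```

```text
time_s: 1.68
ee_pos: [0.3652, 0.3132, 0.2451]
ee_rot: [0.202, -3.135, -0.0]
ft_force: [0.7, 0.8, 0.3]
opening: 0.0517
grip_force: 0.0
time_s: 2.35
ee_pos: [0.5221, 0.1342, 0.2444]
ee_rot: [0.196, -3.134, -0.0]
ft_force: [-1.1, 0.3, 0.8]
opening: 0.0513
grip_force: 0.0
(array([-3.44, -4.56, 12.03]), -0.35) 0.05133501526038061
```

```bash
python3 -m creep '[{"x":-1.7,"y":-2.28,"z":0,"twist":-0.35},{"x":-1.7,"y":-2.28,"z":0,"twist":0},{"x":0,"y":0,"z":2.5,"twist":0},{"x":0,"y":0,"z":2.5,"twist":0},{"x":0,"y":0,"z":0,"twist":0}]'
python3 - <<'E'
from h import *
S=np.load('S.npy');print(to([.5617,.0933,.124],S[2]))
p,d=grab_frame('scene');c=proj('scene',[[.56,.09,.14]])[0].astype(int);print(c)
cv2.imwrite('pics/s1.png',cv2.resize(p[c[1]-80:c[1]+70,c[0]-100:c[0]+100,::-1],None,fx=3.5,fy=3.5))
E
```

```text
time_s: 2.77
ee_pos: [0.5568, 0.0961, 0.1907]
ee_rot: [0.214, -3.124, -0.002]
ft_force: [-1.9, -0.2, -0.9]
opening: 0.0518
grip_force: 0.0
(array([-0.51, -0.36,  6.67]), 0.31)
[351 253]
```

View pics/s1.png

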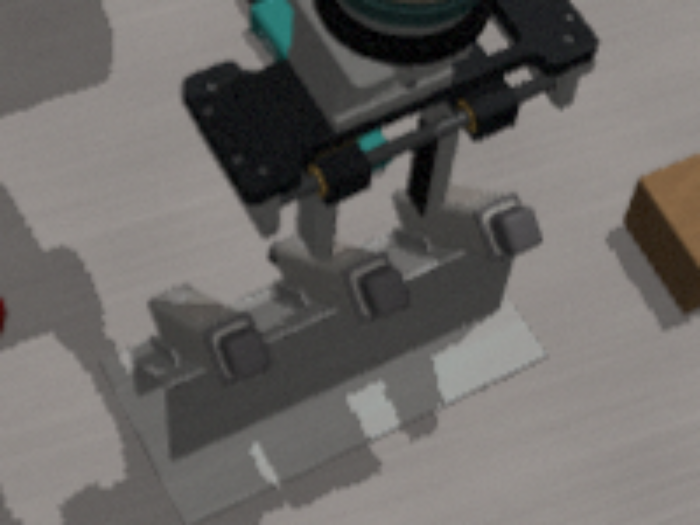

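The fingers, at crop (320,210) and (430,170), straddle the middle pen, whose cap is at (380,290). Descending and gripping.

```bash
python3 -m creep '[{"x":-0.5,"y":-0.3,"z":0.6,"twist":0},{"x":0,"y":0,"z":2,"twist":0},{"x":0,"y":0,"z":2,"twist":0},{"x":0,"y":0,"z":2,"twist":0},{"x":0,"y":0,"z":0,"twist":0},{"x":0,"y":0,"z":0,"twist":0}]'
python3 -c "
from h import *
S=np.load('S.npy');print(to([.5617,.0933,.124],S[2]))"
```

```text
time_s: 3.32
ee_pos: [0.5667, 0.0934, 0.1301]
ee_rot: [-0.216, 3.134, 0.0]
ft_force: [1.2, -0.7, 1.2]
opening: 0.0519
grip_force: 0.0
(array([0.49, 0.05, 0.61]), 0.37)
```

```bash
python3 -m creep '[{"x":0.2,"y":0,"z":0.4,"twist":0.3},{"x":0.2,"y":0.05,"z":0.2,"twist":0},{"x":0,"y":0,"z":0,"twist":0}]'
python3 -m creep '[{"x":0,"y":0,"z":0,"twist":0},{"x":0,"y":0,"z":0,"twist":0},{"x":0,"y":0,"z":0,"twist":0},{"x":0,"y":0,"z":0,"twist":0},{"x":0,"y":0,"z":0,"twist":0},{"x":0,"y":0,"z":0,"twist":0}]' 1
python3 -c "
from h import *
S=np.load('S.npy');print(to([.5617,.0933,.124],S[2]),state()['grip_force'])"
```

```text
time_s: 3.57
ee_pos: [0.5623, 0.093, 0.1243]
ee_rot: [-0.207, 3.134, 0.0]
ft_force: [-0.2, 0.4, 0.0]
opening: 0.0519
grip_force: 0.0
time_s: 4.07
ee_pos: [0.5625, 0.0929, 0.1236]
ee_rot: [-0.207, 3.134, 0.0]
ft_force: [0.1, 0.7, 1.0]
opening: 0.026
grip_force: 30.0
(array([ 0.08,  0.05, -0.04]), 0.05) 29.98956710100174
```

```bash
python3 -m creep '[{"x":0,"y":0,"z":-1,"twist":0},{"x":0,"y":0,"z":-2,"twist":0},{"x":0,"y":0,"z":-2,"twist":0},{"x":0,"y":0,"z":-2,"twist":0},{"x":0,"y":0,"z":-2,"twist":0},{"x":0,"y":0,"z":-2,"twist":0},{"x":-1.5,"y":0,"z":0,"twist":0},{"x":-2,"y":0,"z":0,"twist":0}]'
python3 -m creep '[{"x":-2.5,"y":0,"z":0,"twist":0},{"x":-2.5,"y":0,"z":0,"twist":0},{"x":-2.5,"y":0,"z":0,"twist":0},{"x":-1,"y":0,"z":0,"twist":0},{"x":0,"y":0,"z":0,"twist":0}]'
python3 - <<'E'
from h import *
S=np.load('S.npy');s=state();print(W2S(S,s['ee_pos']),s['opening'],s['ft_force'])
p,d=grab_frame('scene');c=proj('scene',s['ee_pos'])[0].astype(int);print(c)
c[1]=min(max(c[1],100),360)
cv2.imwrite('pics/s2.png',cv2.resize(p[c[1]-80:c[1]+120,c[0]-130:c[0]+130,::-1],None,fx=3,fy=3))
E
```

```text
time_s: 4.73
ee_pos: [0.5971, 0.0975, 0.2365]
ee_rot: [-0.207, 3.131, -0.0]
ft_force: [0.7, 0.6, -1.3]
opening: 0.0262
grip_force: 30.0
time_s: 5.15
ee_pos: [0.6835, 0.1088, 0.2325]
ee_rot: [-0.207, 3.134, 0.0]
ft_force: [-1.4, 1.4, -1.1]
opening: 0.0258
grip_force: 30.0
[[ 0.15747539 -0.0006315   0.23252379]] 0.025838000896659125 [-1.3866693   1.39114461 -1.07623055]
[394 285]
```

View pics/s2.png

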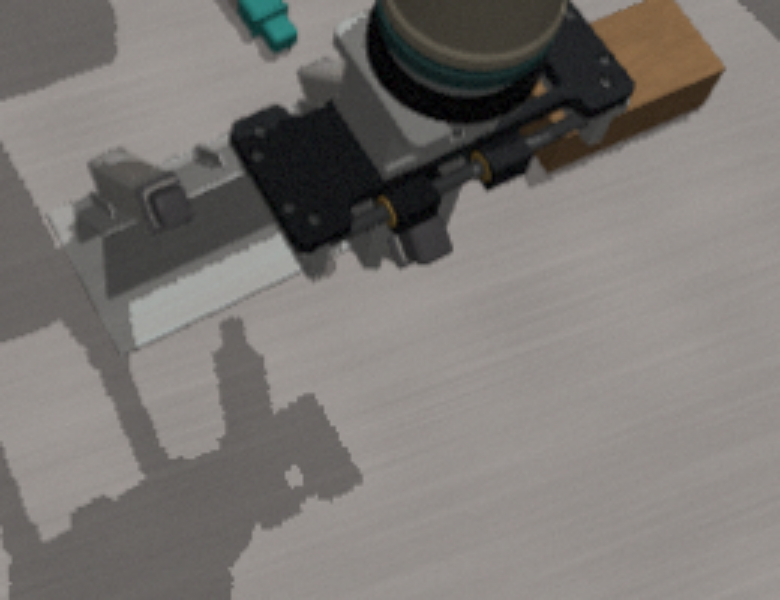

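```bash
python3 -m creep '[{"x":0,"y":0,"z":2,"twist":0},{"x":0,"y":0,"z":2,"twist":0},{"x":0,"y":0,"z":2,"twist":0},{"x":0,"y":0,"z":0,"twist":0},{"x":1.5,"y":0,"z":0,"twist":0},{"x":1.5,"y":0,"z":0,"twist":0},{"x":1,"y":0,"z":0,"twist":0},{"x":1,"y":0,"z":0,"twist":0}]'
python3 -m creep '[{"x":0.8,"y":0,"z":0,"twist":0},{"x":0.8,"y":0,"z":0,"twist":0},{"x":0.8,"y":0,"z":0,"twist":0}]'
python3 -c "
from h import *
S=np.load('S.npy');s=state();print(W2S(S,s['ee_pos']),s['ft_torque'])"
```

```text
time_s: 5.87
ee_pos: [0.6348, 0.1026, 0.1764]
ee_rot: [-0.206, 3.124, 0.001]
ft_force: [6.4, 2.3, 0.7]
opening: 0.0256
grip_force: 30.0
time_s: 6.12
ee_pos: [0.612, 0.0996, 0.1768]
ee_rot: [-0.206, 3.122, 0.002]
ft_force: [5.2, 1.5, 3.0]
opening: 0.0259
grip_force: 30.0
[[ 0.085422   -0.00039671  0.17681141]] [ 0.44193612 -1.70447095 -0.00837546]
```

```bash
python3 -m creep '[{"x":0.8,"y":0,"z":0,"twist":0},{"x":0.8,"y":0,"z":0,"twist":0},{"x":0.8,"y":0,"z":0,"twist":0},{"x":0.8,"y":0,"z":0,"twist":0},{"x":0.6,"y":0,"z":0,"twist":0},{"x":0,"y":0,"z":0,"twist":0}]'
python3 - <<'E'
from h import *
S=np.load('S.npy');s=state();print(W2S(S,s['ee_pos']))
p,d=grab_frame('scene');c=proj('scene',s['ee_pos'])[0].astype(int);print(c)
cv2.imwrite('pics/s3.png',cv2.resize(p[c[1]-80:c[1]+70,c[0]-100:c[0]+100,::-1],None,fx=4,fy=4))
E
```

```text
time_s: 6.62
ee_pos: [0.5819, 0.0956, 0.1838]
ee_rot: [-0.204, 3.102, 0.003]
ft_force: [10.6, 2.8, 20.7]
opening: 0.026
grip_force: 30.0
[[ 0.0549984  -0.00039655  0.18379446]]
[360 250]
```

View pics/s3.png

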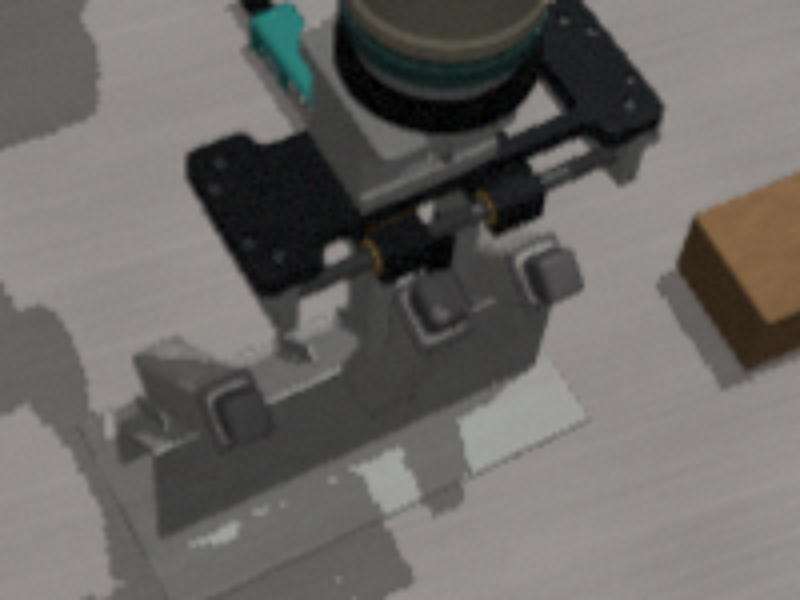

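The pen cap is at crop (435,300) and its lower end near (385,410), so it is now much more upright, but pushed against the stand's rear panel. I'll measure the lean from depth.

```bash
cat >> h.py <<'E'
def lean(cam='scene',ylim=.010):
    S=np.load('S.npy');s=state();p,d=grab_frame(cam); e=W2S(S,s['ee_pos'])[0]
    v,u=np.mgrid[0:480,0:640]; P=W2S(S,pts(cam,d,u.ravel(),v.ravel()))-e
    m=(abs(P[:,1])<ylim)&(abs(P[:,0])<.12)&(P[:,2]>-.13)&(P[:,2]<.075)
    return e,P[m],d
E
python3 - <<'E'
from h import *
e,Q,d=lean(); print(e)
for z in np.arange(-.13,.07,.01):
    m=abs(Q[:,2]-z)<.005
    if m.sum()>2: print(z.round(3),m.sum(),np.percentile(Q[m,0],[5,50,95]).round(4)*1000)
E
```

```text
[ 0.05509736 -0.00042307  0.18375536]
-0.13 17 [-80.  -73.2 -27.7]
-0.12 21 [-67.4 -61.6 -27.2]
-0.11 23 [-60.3 -55.8 -27.8]
-0.1 19 [-52.2 -47.5 -27.8]
-0.09 14 [-44.1 -39.8 -27.1]
-0.08 6 [-35.    0.9   1.6]
-0.07 8 [2.1 3.4 4.2]
-0.06 5 [5.2 6.  6.9]
-0.05 6 [ 7.5  8.6 10.2]
-0.04 8 [10.4 11.4 13. ]
-0.03 8 [13.8 14.9 15.7]
-0.02 7 [16.7 17.1 18.1]
-0.01 8 [18.9 20.  21.3]
-0.0 11 [21.6 22.2 23.9]
0.01 8 [24.1 25.6 26.4]
0.02 9 [28.1 28.6 29.8]
0.03 10 [29.7 31.2 32.2]
0.04 53 [ 4.2 29.3 32.4]
0.05 15 [11.8 32.3 33.5]
0.06 142 [15.4 25.5 33.9]
```

```bash
python3 -m creep '[{"x":-1.5,"y":0,"z":0,"twist":0},{"x":-1.5,"y":0,"z":0,"twist":0},{"x":0,"y":0,"z":0.8,"twist":0},{"x":0,"y":0,"z":0.8,"twist":0},{"x":0.8,"y":0,"z":0,"twist":0},{"x":0.8,"y":0,"z":0,"twist":0},{"x":0.8,"y":0,"z":0,"twist":0},{"x":0.4,"y":0,"z":0,"twist":0}]'
python3 -m creep '[{"x":0.3,"y":0,"z":0,"twist":0},{"x":0,"y":0,"z":0,"twist":0}]'
python3 - <<'E'
from h import *
e,Q,d=lean(); print(e)
m=(Q[:,0]>-.02)&(Q[:,2]<.03)
for z in np.arange(-.10,.04,.02):
    k=m&(abs(Q[:,2]-z)<.006)
    if k.sum()>1: print(z.round(3),k.sum(),(np.median(Q[k,0])*1000).round(1))
E
```

```text
time_s: 7.38
ee_pos: [0.5745, 0.0945, 0.1592]
ee_rot: [-0.206, 3.126, 0.001]
ft_force: [6.3, 1.2, 2.1]
opening: 0.026
grip_force: 30.0
time_s: 7.55
ee_pos: [0.5718, 0.0941, 0.1597]
ee_rot: [-0.206, 3.125, 0.001]
ft_force: [5.9, 0.0, 2.4]
opening: 0.0263
grip_force: 30.0
[ 0.04481627 -0.00054411  0.15967873]
-0.1 4 -18.4
-0.08 5 12.9
-0.06 15 15.3
-0.04 11 19.2
-0.02 13 23.8
0.0 14 28.0
0.02 16 31.7
```

```bash
python3 -m creep '[{"x":-2,"y":0,"z":-0.5,"twist":0},{"x":-2.5,"y":0,"z":-0.5,"twist":0},{"x":-2.5,"y":0,"z":-0.5,"twist":0},{"x":-0.5,"y":-2,"z":0,"twist":0},{"x":0,"y":-2.5,"z":0,"twist":0},{"x":0,"y":-2.5,"z":0,"twist":0},{"x":0,"y":-2.5,"z":0,"twist":0},{"x":0,"y":-2.5,"z":0,"twist":0}]'
python3 -m creep '[{"x":0,"y":-2.5,"z":0,"twist":0},{"x":0,"y":-2.5,"z":0,"twist":0},{"x":0,"y":-2.5,"z":0,"twist":0},{"x":0,"y":-2,"z":0,"twist":0},{"x":0,"y":-1,"z":0,"twist":0},{"x":0,"y":0,"z":0,"twist":0},{"x":0,"y":0,"z":0,"twist":0}]'
python3 - <<'E'
from h import *
e,Q,d=lean(); print(e)
for z in np.arange(-.13,.07,.01):
    k=(abs(Q[:,2]-z)<.005)
    if k.sum()>1: print(z.round(3),k.sum(),(np.percentile(Q[k,0],[10,50,90])*1000).round(1))
p,d=grab_frame('scene');c=proj('scene',state()['ee_pos'])[0].astype(int);print(c)
cv2.imwrite('pics/s4.png',cv2.resize(p[c[1]-80:c[1]+70,c[0]-100:c[0]+100,::-1],None,fx=4,fy=4))
E
```

```text
time_s: 8.27
ee_pos: [0.6569, -0.0161, 0.172]
ee_rot: [0.208, -3.131, -0.001]
ft_force: [0.8, -0.6, -0.9]
opening: 0.0257
grip_force: 30.0
time_s: 8.85
ee_pos: [0.672, -0.1188, 0.1722]
ee_rot: [0.206, -3.133, -0.003]
ft_force: [0.5, 0.4, -0.6]
opening: 0.0257
grip_force: 30.0
[ 0.11632967 -0.22469103  0.17218438]
-0.08 6 [11.8 12.  12.4]
-0.07 9 [11.9 12.8 14.2]
-0.06 8 [14.  14.9 16.1]
-0.05 10 [16.5 17.3 17.8]
-0.04 7 [18.8 19.4 19.8]
-0.03 9 [20.7 21.7 22.3]
-0.02 10 [22.6 23.2 24. ]
-0.01 8 [24.6 25.3 25.8]
-0.0 11 [26.9 27.2 27.9]
0.01 10 [28.8 29.4 30.4]
0.02 13 [30.3 31.5 32.4]
0.03 8 [33.  33.9 34.2]
0.04 71 [ 6.4 32.4 35.1]
0.05 13 [29.6 33.3 34.2]
0.06 134 [20.2 29.  34.6]
[258 337]
```

View pics/s4.png

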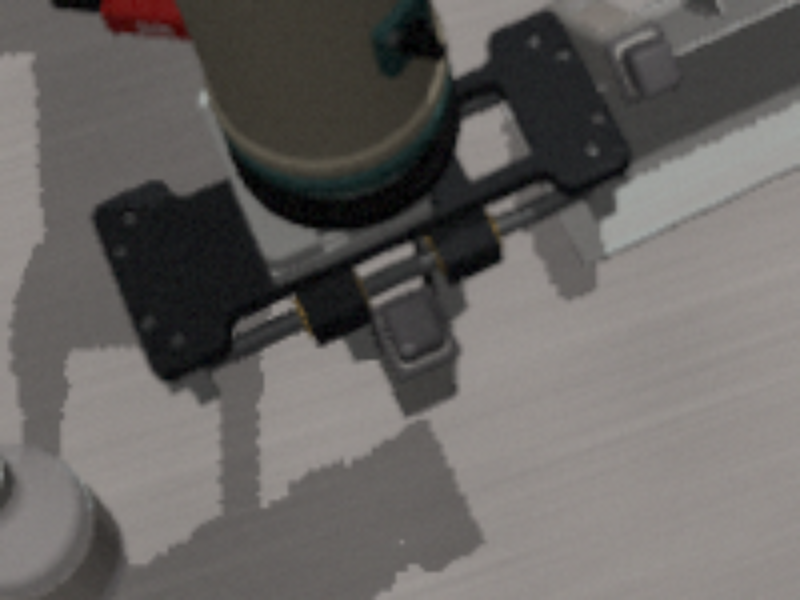

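```bash
python3 -m creep '[{"x":0,"y":0,"z":1.5,"twist":0},{"x":0,"y":0,"z":1.5,"twist":0},{"x":0,"y":0,"z":1.2,"twist":0},{"x":0,"y":0,"z":0.6,"twist":0},{"x":0,"y":0,"z":0.5,"twist":0},{"x":0,"y":0,"z":0.5,"twist":0},{"x":0,"y":0,"z":0.5,"twist":0},{"x":0,"y":0,"z":0,"twist":0}]'
python3 -m creep '[{"x":0,"y":0,"z":0.4,"twist":0},{"x":0,"y":0,"z":0.4,"twist":0},{"x":0,"y":0,"z":0.3,"twist":0},{"x":0,"y":0,"z":0,"twist":0}]'
```

```text
time_s: 9.62
ee_pos: [0.6729, -0.119, 0.1088]
ee_rot: [0.208, -3.134, -0.001]
ft_force: [-0.6, 0.4, -1.2]
opening: 0.0255
grip_force: 30.0
time_s: 9.95
ee_pos: [0.6728, -0.1193, 0.0977]
ee_rot: [0.207, -3.134, -0.001]
ft_force: [0.1, 0.2, -1.2]
opening: 0.0256
grip_force: 30.0
```

```bash
python3 -m creep '[{"x":0,"y":0,"z":0.3,"twist":0},{"x":0,"y":0,"z":0.3,"twist":0},{"x":0,"y":0,"z":0,"twist":0}]'
python3 -m creep '[{"x":0,"y":0,"z":0.3,"twist":0},{"x":0,"y":0,"z":0.3,"twist":0},{"x":0,"y":0,"z":0,"twist":0}]'
python3 - <<'E'
from h import *
e,Q,d=lean(ylim=.011); print(e)
for z in np.arange(-.13,.04,.01):
    k=(abs(Q[:,2]-z)<.005)
    if k.sum()>1: print(z.round(3),k.sum(),(np.percentile(Q[k,0],[10,50,90])*1000).round(1))
p,d=grab_frame('scene');c=proj('scene',state()['ee_pos'])[0].astype(int);print(c)
cv2.imwrite('pics/s5.png',cv2.resize(p[c[1]-50:c[1]+50,c[0]-60:c[0]+80,::-1],None,fx=5.5,fy=5.5))
E
```

```text
time_s: 10.2
ee_pos: [0.6733, -0.1196, 0.0926]
ee_rot: [-0.207, 3.134, -0.0]
ft_force: [-0.6, -0.6, 0.9]
opening: 0.026
grip_force: 30.0
time_s: 10.45
ee_pos: [0.6738, -0.1196, 0.0891]
ee_rot: [-0.207, 3.132, -0.001]
ft_force: [-2.3, 1.3, 12.2]
opening: 0.0259
grip_force: 30.0
[ 0.11801247 -0.22578722  0.08914163]
-0.09 723 [ 15.8  64.  109. ]
-0.08 16 [ 10.5  37.6 114. ]
-0.07 7 [11.4 13.  13.1]
-0.06 4 [14.5 14.9 15.3]
-0.05 6 [15.6 16.8 17.2]
-0.04 5 [18.3 19.2 19.6]
-0.03 7 [20.  20.8 21.5]
-0.02 5 [22.8 23.3 23.9]
-0.01 6 [24.6 25.4 25.9]
-0.0 6 [26.7 27.5 27.9]
0.01 7 [28.9 29.2 30.2]
0.02 4 [31.  31.6 32.1]
0.03 9 [33.  33.8 34.5]
[262 354]
```

View pics/s5.png

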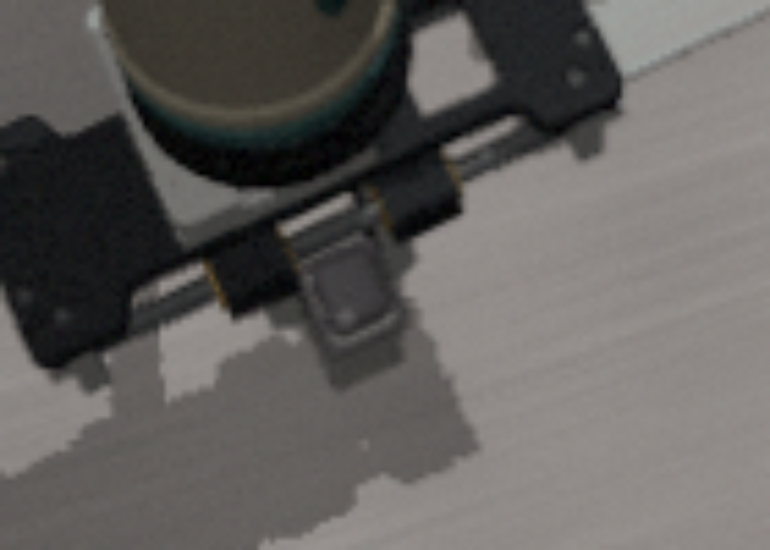

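The pen stands on the bench, cap at crop (350,290), leaning about 12°, already carrying 12 N. Pushing on through the catch.

```bash
python3 -m creep '[{"x":0,"y":0,"z":0.3,"twist":0},{"x":0,"y":0,"z":0,"twist":0}]'
python3 -m creep '[{"x":0,"y":0,"z":0.25,"twist":0},{"x":0,"y":0,"z":0,"twist":0}]'
```

```text
time_s: 10.72
ee_pos: [0.6753, -0.1194, 0.0882]
ee_rot: [-0.207, 3.128, -0.002]
ft_force: [-2.9, 1.1, 21.0]
opening: 0.0254
grip_force: 30.0
time_s: 10.88
ee_pos: [0.6757, -0.1195, 0.0854]
ee_rot: [-0.207, 3.128, -0.002]
ft_force: [-1.9, 1.1, 16.7]
opening: 0.026
grip_force: 30.0
```

```bash
python3 -m creep '[{"x":0,"y":0,"z":0.2,"twist":0},{"x":0,"y":0,"z":0.2,"twist":0},{"x":0,"y":0,"z":0,"twist":0}]'
python3 - <<'E'
from h import *
e,Q,d=lean(ylim=.011); print(e)
for z in np.arange(-.09,.06,.01):
    k=(abs(Q[:,2]-z)<.005)
    if k.sum()>1: print(z.round(3),k.sum(),(np.percentile(Q[k,0],[10,50,90])*1000).round(1))
E
```

```text
time_s: 11.13
ee_pos: [0.6777, -0.1193, 0.0843]
ee_rot: [-0.206, 3.122, -0.003]
ft_force: [-1.9, 2.7, 26.4]
opening: 0.0257
grip_force: 30.0
[ 0.12192899 -0.22602705  0.08429575]
-0.09 173 [ 13.3  63.4 105. ]
-0.08 579 [ 13.5  62.2 109.3]
-0.07 7 [ 8.   8.9 10.2]
-0.06 2 [10.1 10.3 10.5]
-0.05 4 [13.2 14.  14.5]
-0.04 2 [14.5 14.8 15.1]
-0.03 4 [17.8 18.1 18.8]
-0.02 8 [20.5 21.2 21.6]
-0.0 3 [25.4 25.8 25.9]
0.01 6 [27.6 28.  28.8]
0.02 5 [31.  32.1 32.2]
0.04 59 [ 7.1 32.9 35.1]
0.05 26 [ 6.7  8.6 33.5]
```

The catch gave: 21 N fell to 17 N over a 2.8 mm drop, then a hard stop at 26 N. Lifting clear and carrying the pen above its place.

```bash
python3 -m creep '[{"x":0,"y":0,"z":-1,"twist":0},{"x":0,"y":0,"z":-2,"twist":0},{"x":0,"y":0,"z":-3,"twist":0},{"x":0,"y":0,"z":-3,"twist":0},{"x":0,"y":0,"z":-3,"twist":0},{"x":0,"y":0,"z":-3,"twist":0},{"x":0,"y":0,"z":-3,"twist":0},{"x":0,"y":0,"z":-2.5,"twist":0}]'
python3 -m creep '[{"x":1,"y":1.5,"z":0,"twist":0},{"x":1.8,"y":2.8,"z":0,"twist":0},{"x":1.8,"y":2.8,"z":0,"twist":0},{"x":1.8,"y":2.8,"z":0,"twist":0},{"x":1.8,"y":2.8,"z":0,"twist":0},{"x":1.8,"y":2.8,"z":0,"twist":0},{"x":1.8,"y":2.8,"z":0,"twist":0},{"x":1.8,"y":2.8,"z":0,"twist":0}]'
python3 -m creep '[{"x":0.8,"y":1.5,"z":0,"twist":0},{"x":0,"y":0,"z":0,"twist":0},{"x":0,"y":0,"z":0,"twist":0}]'
python3 - <<'E'
from h import *
S=np.load('S.npy')
e,Q,d=lean(ylim=.011); print(e,to(S2W(S,[-.022,0,.150])[0],S[2]))
for z in np.arange(-.13,.06,.01):
    k=(abs(Q[:,2]-z)<.005)
    if k.sum()>1: print(z.round(3),k.sum(),(np.percentile(Q[k,0],[10,50,90])*1000).round(1))
p,d=grab_frame('scene');c=proj('scene',state()['ee_pos'])[0].astype(int);print(c)
cv2.imwrite('pics/s6.png',cv2.resize(p[c[1]-60:c[1]+90,c[0]-100:c[0]+100,::-1],None,fx=4,fy=4))
E
```

```text
time_s: 11.85
ee_pos: [0.6735, -0.1194, 0.2837]
ee_rot: [-0.207, 3.133, -0.0]
ft_force: [0.5, -1.1, -1.0]
opening: 0.0259
grip_force: 30.0
time_s: 12.52
ee_pos: [0.5093, 0.073, 0.2813]
ee_rot: [0.207, -3.134, -0.001]
ft_force: [0.2, 0.5, -1.1]
opening: 0.0259
grip_force: 30.0
time_s: 12.77
ee_pos: [0.5006, 0.0861, 0.2819]
ee_rot: [-0.21, 3.134, -0.001]
ft_force: [-1.2, -0.1, -0.5]
opening: 0.026
grip_force: 30.0
[-0.02681936  0.00077694  0.28191782] (array([-4.200e-01,  1.000e-02,  1.318e+01]), 0.08)
-0.08 4 [6.2 6.8 7.2]
-0.07 19 [7.5 8.3 9.2]
-0.06 23 [ 9.5 11.2 11.9]
-0.05 15 [12.6 13.7 14.8]
-0.04 21 [14.5 15.8 17.1]
-0.03 21 [17.  18.2 19.3]
-0.02 20 [19.8 20.7 21.8]
-0.01 24 [22.3 23.5 24.5]
-0.0 25 [24.8 26.1 27.2]
0.01 23 [27.5 28.4 29.6]
0.02 26 [29.8 30.9 31.8]
0.03 26 [32.5 33.8 34.7]
0.04 76 [19.9 32.3 35.5]
0.05 50 [11.3 31.7 34.9]
[341 183]
```

View pics/s6.png

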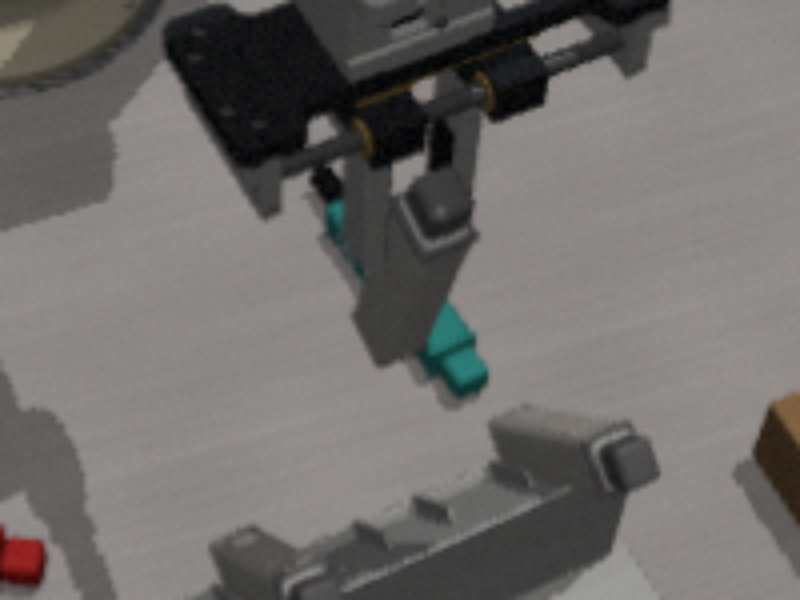

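The pen (cap at 440,200, lower end at 390,350) is held leaning about 14° with no long guard showing, so the guard is home. The middle place is empty with its fences clear. Lowering.

```bash
python3 -m creep '[{"x":-0.4,"y":0,"z":2.5,"twist":0},{"x":0,"y":0,"z":3,"twist":0},{"x":0,"y":0,"z":3,"twist":0},{"x":0,"y":0,"z":2,"twist":0},{"x":0,"y":0,"z":1.5,"twist":0},{"x":0,"y":0,"z":0.7,"twist":0},{"x":0,"y":0,"z":0.3,"twist":0},{"x":0,"y":0,"z":0,"twist":0}]'
python3 -c "
from h import *
S=np.load('S.npy');print(W2S(S,state()['ee_pos']),to(S2W(S,[.020,0,.1355])[0],S[2]))"
```

```text
time_s: 13.53
ee_pos: [0.5053, 0.0856, 0.1515]
ee_rot: [0.206, -3.134, 0.0]
ft_force: [0.3, -0.0, -1.1]
opening: 0.0261
grip_force: 30.0
[[-0.02217506 -0.00033165  0.15154676]] (array([-4.22,  0.03,  1.6 ]), -0.01)
```

```bash
python3 -m creep '[{"x":-0.6,"y":0,"z":0.1,"twist":0},{"x":-0.6,"y":0,"z":0.15,"twist":0},{"x":-0.6,"y":0,"z":0.15,"twist":0},{"x":0,"y":0,"z":0,"twist":0}]'
python3 -m creep '[{"x":-0.6,"y":0,"z":0.2,"twist":0},{"x":-0.6,"y":0,"z":0.25,"twist":0},{"x":-0.6,"y":0,"z":0.3,"twist":0},{"x":0,"y":0,"z":0,"twist":0}]'
python3 - <<'E'
from h import *
e,Q,d=lean(ylim=.010); print(e,state()['ft_torque'])
for z in np.arange(-.09,.05,.01):
    k=(abs(Q[:,2]-z)<.005)
    if k.sum()>1: print(z.round(3),k.sum(),(np.percentile(Q[k,0],[10,50,90])*1000).round(1))
E
```

```text
time_s: 13.87
ee_pos: [0.5239, 0.0885, 0.1502]
ee_rot: [-0.207, 3.133, -0.001]
ft_force: [-3.9, -0.1, 7.5]
opening: 0.0259
grip_force: 30.0
time_s: 14.2
ee_pos: [0.5427, 0.0911, 0.1429]
ee_rot: [-0.207, 3.131, -0.0]
ft_force: [-1.6, 0.2, 4.2]
opening: 0.026
grip_force: 30.0
[0.01561363 0.00024544 0.14285695] [-0.0184049   0.33491438  0.01844414]
-0.09 22 [-34.4  11.3  12. ]
-0.08 16 [10.6 11.3 11.6]
-0.07 27 [-18.3  11.3  12.1]
-0.06 40 [-12.8  10.   12. ]
-0.05 39 [-3.8 10.2 11.7]
-0.04 30 [ 4.3 10.1 12.4]
-0.03 9 [11.8 13.  13.6]
0.02 2 [-3.5  9.5 22.5]
0.03 21 [31.7 32.7 34.1]
0.04 16 [ 9.6 25.4 33.3]
0.05 42 [ 8.5 11.5 39.2]
```

```bash
python3 -m creep '[{"x":-0.4,"y":0,"z":0.3,"twist":0},{"x":-0.2,"y":0,"z":0.3,"twist":0},{"x":0,"y":0,"z":0,"twist":0}]'
python3 - <<'E'
from h import *
e,Q,d=lean(ylim=.010); print(e,state()['ft_torque'])
p,_=grab_frame('scene');q,_=grab_frame('top');
def crop(n,p,w,h):
    c=proj(n,state()['ee_pos'])[0].astype(int); return cv2.resize(p[c[1]-h:c[1]+h,c[0]-w:c[0]+w,::-1],(390,390))
cv2.imwrite('pics/s7.png',np.hstack([crop('scene',p,50,50),crop('top',q,50,50)]))
E
```

```text
time_s: 14.5
ee_pos: [0.5474, 0.0918, 0.1359]
ee_rot: [-0.207, 3.133, -0.0]
ft_force: [-1.7, -0.6, 5.1]
opening: 0.0257
grip_force: 30.0
[0.02035688 0.00032891 0.13587663] [-0.08751568  0.58081287 -0.0036277 ]
```

View pics/s7.png

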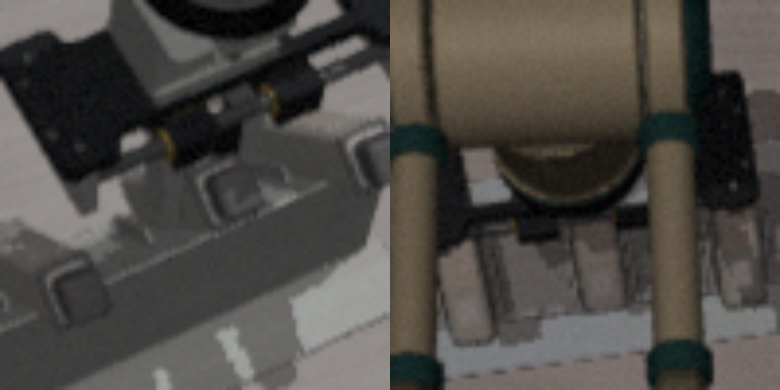

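The middle pen lies in its slot, cap at left crop (230,190) and lower end at right crop (605,305), both within a centimetre of the neighbours' line. Releasing so it settles by its weight.

```bash
python3 -m creep '[{"x":0,"y":0,"z":0,"twist":0},{"x":0,"y":0,"z":0,"twist":0},{"x":0,"y":0,"z":0,"twist":0},{"x":0,"y":0,"z":0,"twist":0},{"x":0,"y":0,"z":-1,"twist":0},{"x":0,"y":0,"z":-2,"twist":0},{"x":0,"y":0,"z":-3,"twist":0},{"x":0,"y":0,"z":-3,"twist":0}]' 0.45
python3 -m creep '[{"x":2.5,"y":0,"z":-2,"twist":0},{"x":4,"y":0,"z":0,"twist":0},{"x":4,"y":0,"z":0,"twist":0},{"x":4,"y":0,"z":0,"twist":0},{"x":4,"y":0,"z":0,"twist":0},{"x":3,"y":0,"z":0,"twist":0},{"x":0,"y":0,"z":0,"twist":0}]'
python3 - <<'E'
from h import *
S=np.load('S.npy')
p,d=grab_frame('top'); c=proj('top',S2W(S,[0,0,.1]))[0].astype(int)
cv2.imwrite('pics/s8.png',cv2.resize(p[c[1]-50:c[1]+50,c[0]-68:c[0]+67,::-1],None,fx=5.8,fy=5.8,interpolation=cv2.INTER_CUBIC))
v,u=np.mgrid[150:300,220:400]; Q=W2S(S,pts('top',d,u.ravel(),v.ravel()))-[.0058,0,.1086]
s=Q[:,0]*s4+Q[:,2]*c4; f=Q[:,0]*c4-Q[:,2]*s4
for k in(-1,0,1):
    m=(abs(f+.015)<.015)&(abs(Q[:,1]-.08*k)<.009)&(abs(s)<.05); print(k,m.sum(),'slope,off',np.polyfit(s[m],f[m]+.015,1).round(4),'y',np.polyfit(s[m],Q[m,1]-.08*k,1).round(4))
    m=(abs(f+.015)<.006)&(abs(Q[:,1]-.08*k)<.008)&(abs(s)<.1); print('  ext',np.sort(s[m])[[2,-3]].round(4))
E
```

```text
time_s: 15.32
ee_pos: [0.5459, 0.0917, 0.2254]
ee_rot: [0.207, -3.133, -0.0]
ft_force: [-0.1, -0.4, 0.1]
opening: 0.052
grip_force: 0.0
time_s: 15.9
ee_pos: [0.3273, 0.0633, 0.245]
ee_rot: [0.207, -3.133, 0.0]
ft_force: [0.6, -0.5, -0.2]
opening: 0.0519
grip_force: 0.0
-1 273 slope,off [-0.0029 -0.0007] y [-0.0044 -0.    ]
  ext [-0.0631  0.0831]
0 274 slope,off [-0.0009 -0.0009] y [ 0.0035 -0.0001]
  ext [-0.0626  0.0836]
1 273 slope,off [ 0.0034 -0.0006] y [0.0019 0.    ]
  ext [-0.0613  0.0819]
```

View pics/s8.png

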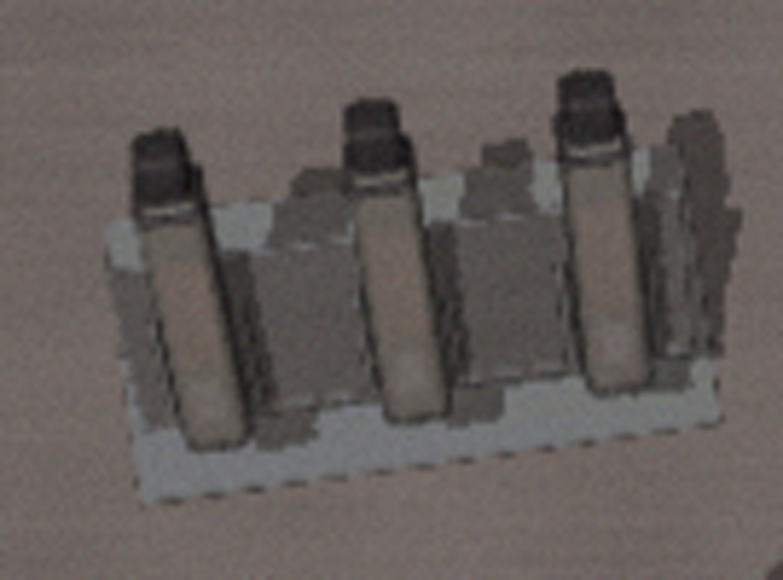

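The middle pen (crop 400,270) is seated like its neighbours at (195,300) and (605,240), with no guard protruding and matching lean and position. Handing in.

```bash
python3 -c "
from bench import *
print(close_job())"
```

```text
the job is handed in; nothing more can be done
None
```

The used trainer's guard clicked home on the bench and the pen is back in the middle place, seated like the other two; the job is handed in, but no verdict came back.

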